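# Tip the heat sinks into the carton and close it

## Robot

A 6-joint arm with a two-finger parallel gripper is mounted at the origin on the work surface. World frame = base frame: x ahead of the robot, y to its left, z up, the work surface at z = 0. Lengths are in m, angles in rad, forces in N, time in s.
With the tool pointing down it reaches from about 0.275 to 0.975 m from the base axis. Payload 8.4 kg.
Tool frame: the origin (TCP) lies midway between the tips of the shut fingers; the grasp point (between the pads) lies grip_depth behind it (grip_depth is the distance from the TCP to the grasp point, in m); z points along the fingers, x is the direction in which the jaws open and shut, and the axes are right-handed (so a half turn about z gives the same grasp; the last joint's range is limited). The gripper opens to 92 mm and grips with 3 to 60 N. Pads are 20 mm wide; open, the fingers measure 128 mm over their backs; the gripper's body (75 mm by 189 mm) begins 69 mm behind the grasp point.
Start: joints at [1.249, 0.353, 1.633, -0, 1.155, -0.002], TCP at [0.196, 0.593, 0.215] pointing down, gripper open.
Joint ranges: [-2.63, 2.63], [-0.92, 2.1], [0.06, 2.66], [-1.3, 4.44], [0, 2.69], [-3.02, 3.02]. Speed limits (rad/s): [2.22, 2.22, 2.79, 3.14, 3.14, 3.14].

## Interface

Orientations are given as a 3x3 rotation matrix whose columns are the frame's x, y, z axes.
In Python, from plant import sense, read_camera, camera_params, job_done, grip_depth gives the robot as it stands. The module is installed in compiled form; this text tells all that it offers.
- The arm moves only by the tool apply_moves, never from a script. Its arguments are lists of equal length, an entry for each row: "dp": the shift along the tool's x, y, z in mm, a list of three; "spin": the turn about the tool's z in degrees. A call has 1 to 12 rows; each row is the pose to reach, as a shift and turn from the pose commanded when the call began, along the tool's axes at that moment; what a row does not reach only later rows make up. A row lasts 1/10 s, in which the tool goes at most 50 mm and 8.59 degrees, less where a joint would pass 70% of its speed; a pose out of reach is approached as far as the arm can. A call with a gripper value outside its range is refused whole. "claw" is the closure, from 0 (fully open) to 1 (shut), set as the call begins (left out, the last holds). The fingers move at their own pace and stop on an object; "grip_force" is the grip in N (left out, the last holds). Time passes only in rows, so rows that repeat a pose let the fingers close. It gives the time, the measured TCP pose, the force and the opening at its end, in the units of the state.
- sense(): the state, without advancing time (a new reading comes with each control period).
- read_camera(name): name is "scene" or "side" or "wrist"; returns the picture (400x640x3 uint8, blue, green, red); there is no depth.
- camera_params(name): a dict with "intrinsics" (3x3 intrinsics, pixels), "rvec" (rotation vector, rad) and "tvec" (3), from world to camera coordinates, as OpenCV has them. Camera axes: x right, y down, z forward; pixel columns grow to the right and rows downward; lengths in m; the calibration is good to about 2 mm. A picture is of the moment at which its call begins: read the wrist's pose just before it. camera_params takes no time and is no camera call; for the wrist camera it gives the pose at the moment of the call.
- job_done(): hands the job in, once; it reports no verdict.
The state is a dict: "t": time; "joints": joint angles; "dq": joint speeds; "effort": joint torques, N m; "position": TCP position; "orientation": TCP orientation; "contact_force": force on the tool from outside, world axes, zero at the start; "ft_torque": the same for the moment, N m; "opening": opening from 0.0 (shut) to 1.0 (fully open).
Only numpy, scipy, OpenCV 4.12 (cv2) and the standard library are available. Lean on these libraries where they do the work, as an engineer would, in place of code of your own. Each camera call takes 0.05 s, during which the arm holds its last target. There are 200 camera calls.

## Task

Gather the loose heat sinks on the cardboard sheet into the black open-fronted tray with the ones already there, then tip the whole trayful into the shipping carton and stand the empty tray back on the sheet. Then close the carton: fold the two flaps on its shorter sides down flat first, then the two on its longer sides down flat over them. Leave the circuit board, the tape roll and the transformer alone.

Things in the scene. Friction and masses are not known exactly. Their poses are not given: they have to be found in the camera images.
- carton: Open cardboard carton, fixed, 160 (its x) x 190 (its y) x 100 mm high, walls and floor 3 mm, left or right of the robot, turned up to 0.2 rad. Origin: centre of its underside; z up. Four hinged top flaps, 80 mm from hinge to free edge, 3 mm thick, stand open, leaning a little outwards: the short ones (154 mm wide) on its +y and -y edges, the long ones (190 mm wide) on its -x and +x edges.
- flap_left (a joint): Short flap of the carton, hinged along the carton's +y edge at height 102 mm. 0 = folded flat shut, 1.57 = upright, more = leaning outwards (limit 2.5); it starts at 1.75 to 2.15. The crease is stiff (about 0.04 N m, 1 N pushed 40 mm from the hinge) and the flap stays at any angle it is left at; it stops at 0.
- flap_right (a joint): Short flap of the carton, hinged along the carton's -y edge at height 102 mm. 0 = folded flat shut, 1.57 = upright, more = leaning outwards (limit 2.5); it starts at 1.75 to 2.15. The crease is stiff (about 0.04 N m, 1 N pushed 40 mm from the hinge) and the flap stays at any angle it is left at; it stops at 0.
- flap_near (a joint): Long flap of the carton, hinged along the carton's -x edge at height 106 mm. 0 = folded flat shut, 1.57 = upright, more = leaning outwards (limit 2.5); it starts at 1.75 to 2.15. The crease is stiff (about 0.04 N m, 1 N pushed 40 mm from the hinge) and the flap stays at any angle it is left at; it stops at 0.
- flap_far (a joint): Long flap of the carton, hinged along the carton's +x edge at height 106 mm. 0 = folded flat shut, 1.57 = upright, more = leaning outwards (limit 2.5); it starts at 1.75 to 2.15. The crease is stiff (about 0.04 N m, 1 N pushed 40 mm from the hinge) and the flap stays at any angle it is left at; it stops at 0.
- sheet: Flat cardboard work sheet, fixed, 300 (x) x 380 (y) x 3 mm, square to the world axes, on the other side of the robot from the carton. Origin: centre of its underside.
- tray: Loose black tray, 120 (its x) x 150 (its y) mm, Origin: mid underside; +x is its open front (no wall), z up; front starts facing left (world +y). Floor 4 mm; rear wall (at -x) and side walls 35 mm high, 4 mm thick. A flat grip plate, 10 mm thick, 50 mm wide, rises mid rear wall from (-60, 0, 20) to (-109, 0, 90) mm: leaning back, 35 degrees from vertical.
- tray_grip (a point): Point in the middle of the tray's grip plate, at (-94, 0, 69) mm in the tray's frame, 25 mm below the plate's top end along the plate.
- sink1: Finned aluminium heat sink, a block 60 (its x) x 30 (its y) x 28 mm high, 50 g, fins upward along x. Origin: centre of its underside. Starts in the tray, towards its rear.
- sink2: Finned aluminium heat sink, a block 60 (its x) x 30 (its y) x 28 mm high, 50 g, fins upward along x. Origin: centre of its underside. Starts in the tray, towards its rear.
- sink3: Finned aluminium heat sink, a block 60 (its x) x 30 (its y) x 28 mm high, 50 g, fins upward along x. Origin: centre of its underside. If present, starts lying on the cardboard sheet beside the tray.
- sink4: Finned aluminium heat sink, a block 60 (its x) x 30 (its y) x 28 mm high, 50 g, fins upward along x. Origin: centre of its underside. If present, starts lying on the cardboard sheet beside the tray.
- sink5: Finned aluminium heat sink, a block 60 (its x) x 30 (its y) x 28 mm high, 50 g, fins upward along x. Origin: centre of its underside. If present, starts lying on the cardboard sheet beside the tray.
- sink6: Finned aluminium heat sink, a block 60 (its x) x 30 (its y) x 28 mm high, 50 g, fins upward along x. Origin: centre of its underside. If present, starts lying on the cardboard sheet beside the tray.
- board: Bystander: green circuit board, 120 (x) x 70 x 12 mm, loose on the bench, centre of its underside. Leave alone.
- tape: Bystander: roll of copper-coloured tape, 90 mm across, 20 mm high, loose on the bench, centre of its underside. Leave alone.
- transformer: Bystander: black potted transformer block, 50 x 60 x 35 mm, loose on the bench, centre of its underside. Leave alone.
There are look-alikes about, which are no part of the job. What is shaped like the tray but purple or red is not meant.

How it is judged:
By the outcome, as a careful person would: the job done as asked, in the order asked, and still so for the second after the job is handed in, with the robot touching nothing.
Of sink3, sink4, sink5, sink6 only 2 to 4 are there at a start; the rules pass over those that are not, and their reading is None.
At some moment in a run one of sink3, sink4, sink5, sink6 may be knocked a few centimetres aside while the robot is not near it.
It also fails if it takes over 210 s, if anything falls off the work surface, if the arm or the gripper's body presses on something with over 40 N, if the wrist force passes 120 N, or if a joint passes its speed limit or range.

## Working session

There is one attempt and no reset: what is moved stays moved. The work goes in short steps, Python scripts to look and compute and a tool call to move; the robot and the scene stay as the last step left them, time stands still between calls to the robot, and variables do not carry over. Pictures are saved under pics/ and viewed, about 12 in all and at most 16, crops included, and the job is handed in when it is done.

Besides the shell and the picture viewer there is one more tool, called as name(argument=value, ...) on one line, values as JSON. apply_moves: Moves the arm, as the interface text tells. Its arguments: {"type":"object","properties":{"dp":{"type":"array"},"spin":{"type":"array"},"claw":{"type":"number"},"grip_force":{"type":"number"}},"required":["dp","spin"]}

```bash
mkdir -p pics; ls; python3 - <<'E'
from plant import sense, read_camera, camera_params, grip_depth
import cv2,numpy as np
s=sense();print(s,grip_depth)
for n in("scene","side"):
    cv2.imwrite(f"pics/{n}0.png",read_camera(n));p=camera_params(n);print(n,p)
    R=cv2.Rodrigues(np.array(p['rvec']))[0];print(-R.T@np.array(p['tvec']).ravel())
a=cv2.imread("pics/scene0.png");b=cv2.imread("pics/side0.png")
E
```

```text
pics
{'t': 0.0, 'joints': array([ 1.24859018e+00,  3.53617049e-01,  1.63410412e+00,  1.79340362e-05,
        1.15518912e+00, -2.39288424e-03]), 'dq': array([-1.67563184e-03, -5.49216000e-04,  5.09169739e-04,  6.53466424e-05,
        1.21965476e-03, -1.43272931e-03]), 'effort': array([-3.76085562e-03, -5.93861711e+01, -3.34198451e+01,  6.94146683e-02,
        2.37357127e-02, -1.20887657e-04]), 'position': array([0.19633321, 0.59286193, 0.21389595]), 'orientation': array([[ 3.14395897e-01,  9.49291859e-01, -4.32807889e-04],
       [ 9.49291043e-01, -3.14396194e-01, -1.24464078e-03],
       [-1.31760051e-03, -1.95506991e-05, -9.99999132e-01]]), 'contact_force': array([-1.13053615, -0.06913979,  0.20969216]), 'ft_torque': array([-0.05510966, -0.03429914,  0.03080034]), 'opening': 1.0027237373060558} 0.0187
scene {'intrinsics': array([[457.57335609,   0.        , 323.81035479],
       [  0.        , 457.57335609, 198.88253265],
       [  0.        ,   0.        ,   1.        ]]), 'rvec': array([ 1.49434927,  2.24734757, -0.73810963]), 'tvec': array([ 0.28801581, -0.32339867,  1.57424307])}
[1.20894953 0.19945822 1.07909152]
side {'intrinsics': array([[404.10249516,   0.        , 319.65629457],
       [  0.        , 404.10249516, 195.10740777],
       [  0.        ,   0.        ,   1.        ]]), 'rvec': array([ 0.28854915, -2.69314544,  1.43023872]), 'tvec': array([0.49846756, 0.18747874, 1.32444905])}
[0.30444216 1.07425795 0.88942019]
```

View pics/scene0.png

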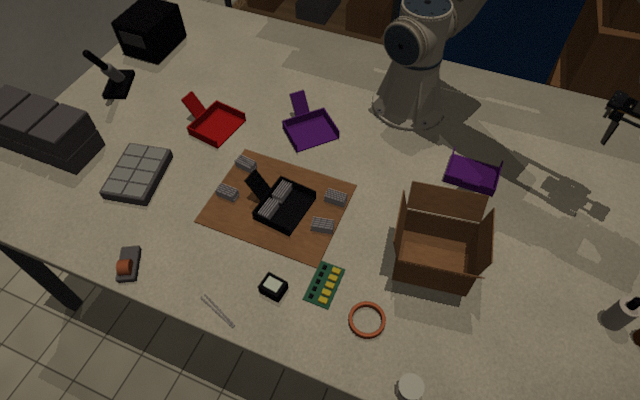

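View pics/side0.png

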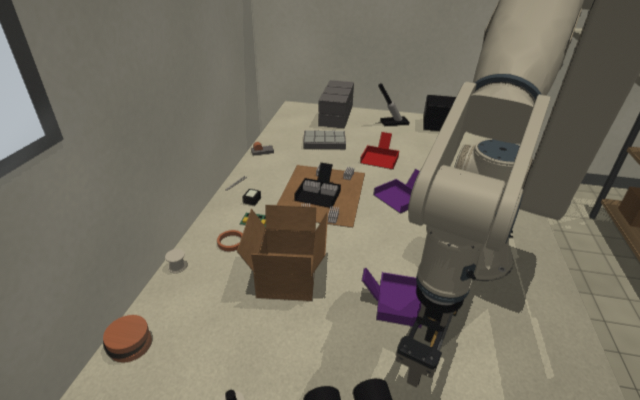

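The scene view shows the sheet at about (276,207), with the black tray at (285,205) and two sinks in it. There are four loose sinks, at (246,162), (227,191), (336,197) and (322,226). The carton is at (445,240).

Things that could be taken for the tray: black at (285,205), which I choose; purple at (310,130) and (472,172), and red at (217,123), which are decoys. The grey block box at (137,172) is not a sink.

```bash
cat > h.py <<'E'
from plant import sense, read_camera, camera_params, grip_depth, job_done
import cv2,numpy as np
def ray(p,uv,z):
    """pixels -> world points on plane z"""
    R=cv2.Rodrigues(np.array(p['rvec'],float))[0];t=np.array(p['tvec'],float).ravel()
    c=-R.T@t; n=cv2.undistortPoints(np.array(uv,float).reshape(-1,1,2),p['intrinsics'],None).reshape(-1,2)
    d=np.c_[n,np.ones(len(n))]@R
    return c+d*((z-c[2])/d[:,2])[:,None]
def proj(p,P):
    return cv2.projectPoints(np.array(P,float).reshape(-1,1,3),p['rvec'],p['tvec'],p['intrinsics'],None)[0].reshape(-1,2)
def tool(dw):
    """world shift (m) -> tool mm"""
    return np.round(sense()['orientation'].T@np.array(dw)*1000,1)
E
python3 - <<'E'
from h import *
p=camera_params('scene');a=cv2.imread('pics/scene0.png')
print(ray(p,[(245,150),(356,183),(321,266),(195,222)],.003).round(3))
print('sinks',ray(p,[(246,162),(227,191),(336,197),(322,226)],.02).round(3))
print('board/tape/trans',ray(p,[(324,285),(367,320),(273,287)],.01).round(3))
print('carton bottom far corners..',ray(p,[(394,275),(472,293)],.0).round(3),'purple',ray(p,[(472,172),(310,130)],.01).round(3))
c=cv2.resize(a[140:310,190:510],None,fx=2.5,fy=2.5,interpolation=cv2.INTER_CUBIC);cv2.imwrite('pics/c0.png',c)
w=camera_params('wrist');R=cv2.Rodrigues(w['rvec'])[0];print('wristcam pos',(-R.T@w['tvec']).round(3),'axes',R.round(2),w['intrinsics'][0])
E
```

```text
[[ 0.402 -0.414  0.003]
 [ 0.391 -0.043  0.003]
 [ 0.688 -0.031  0.003]
 [ 0.697 -0.413  0.003]]
sinks [[ 0.457 -0.378  0.02 ]
 [ 0.577 -0.375  0.02 ]
 [ 0.475 -0.075  0.02 ]
 [ 0.581 -0.073  0.02 ]]
board/tape/trans [[ 0.738 -0.002  0.01 ]
 [ 0.783  0.131  0.01 ]
 [ 0.793 -0.119  0.01 ]]
carton bottom far corners.. [[0.637 0.154 0.   ]
 [0.609 0.352 0.   ]] purple [[ 0.222  0.267  0.01 ]
 [ 0.248 -0.257  0.01 ]]
wristcam pos [0.128 0.616 0.385] axes [[ 0.31  0.95 -0.  ]
 [ 0.92 -0.3   0.26]
 [ 0.25 -0.08 -0.97]] [287.18179885   0.         319.53287428]
```

View pics/c0.png

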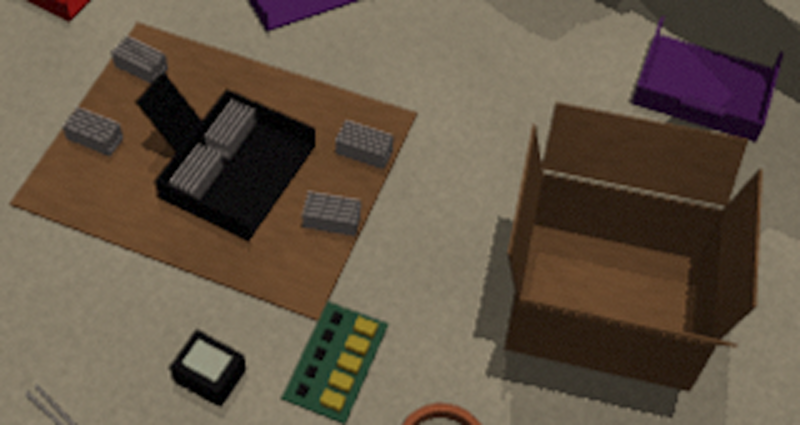

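The crop confirms the choice: the black tray has its front facing +y, with two sinks crosswise at its rear. Four loose sinks lie with their long axes roughly along world y. I'm moving above the sheet to look from near.

apply_moves(dp=[[0, 0, -50], [0, 0, -100], [-200, 170, -130], [-400, 340, -130], [-667, 572, -130], [-667, 572, -130], [-667, 572, -130], [-667, 572, -130], [-667, 572, -130], [-667, 572, -130], [-667, 572, -130], [-667, 572, -130]], spin=[0, 0, 10, 20, 30, 40, 50, 60, 70, 71.7, 71.7, 71.7])

```text
t: 1.3
position: [0.3858, 0.1292, 0.3341]
orientation: [[1.0, -0.002, 0.0], [-0.002, -1.0, 0.0], [0.0, -0.0, -1.0]]
contact_force: [0.3, 0.4, 0.0]
opening: 1.002
```

apply_moves(dp=[[0, 0, 0], [0, 0, 0], [0, 0, 0], [0, 0, 0], [0, 0, 0], [0, 0, 0], [0, 0, 0], [0, 0, 0]], spin=[0, 0, 0, 0, 0, 0, 0, 0])

```text
t: 2.1
position: [0.3856, 0.1314, 0.334]
orientation: [[1.0, 0.0, -0.0], [0.0, -1.0, -0.0], [-0.0, 0.0, -1.0]]
contact_force: [-0.8, 0.6, 0.5]
opening: 0.998
```

apply_moves(dp=[[145, 352, 0], [145, 352, 0], [145, 352, 0], [145, 352, 0], [145, 352, 0], [145, 352, 0], [145, 352, 0], [145, 352, 0], [145, 352, 0], [145, 352, 0]], spin=[0, 0, 0, 0, 0, 0, 0, 0, 0, 0])

```text
t: 3.1
position: [0.5303, -0.2211, 0.3334]
orientation: [[1.0, -0.002, -0.001], [-0.002, -1.0, 0.001], [-0.001, -0.001, -1.0]]
contact_force: [0.9, 0.7, -0.6]
opening: 0.999
```

```bash
python3 - <<'E'
from h import *
import pickle
p=camera_params('wrist');a=read_camera('wrist');pickle.dump(p,open('w1.pkl','wb'));cv2.imwrite('pics/w1.png',a);print(sense()['position'])
E
```

```text
[ 0.53021897 -0.22034372  0.33367954]
```

View pics/w1.png

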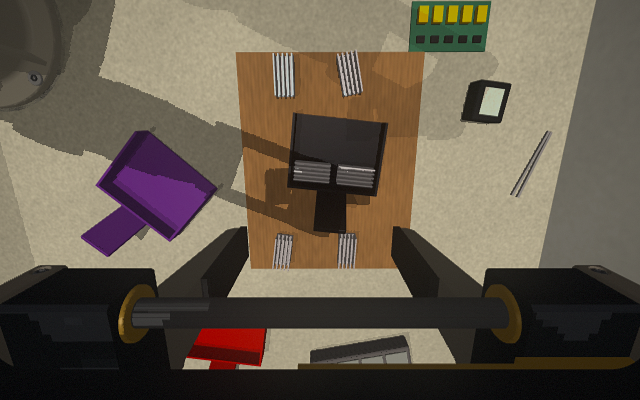

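```bash
cat >> h.py <<'E'
def sinks(a,p,z=.031,roi=None,vmin=60,show=None):
    """light grey stripe blobs over the sheet/tray -> (x,y,angle deg of long axis,L,W)"""
    hsv=cv2.cvtColor(a,cv2.COLOR_BGR2HSV);m=((hsv[...,1]<70)&(hsv[...,2]>vmin)).astype(np.uint8)*255
    k=np.zeros_like(m);cv2.fillPoly(k,[np.int32(proj(p,roi if roi is not None else [(.40,-.41,.003),(.69,-.41,.003),(.69,-.04,.003),(.40,-.04,.003)]))],255)
    m=cv2.morphologyEx(m&k,cv2.MORPH_CLOSE,np.ones((7,7)))
    out=[]
    for c in cv2.findContours(m,0,2)[0]:
        if cv2.contourArea(c)<200: continue
        w=ray(p,c.reshape(-1,2),z)[:,:2]*1000
        (x,y),(W,L),an=cv2.minAreaRect(w.astype(np.float32))
        if W>L: W,L,an=L,W,an-90
        out.append((x,y,(an+90)%180,L,W,c.reshape(-1,2).mean(0).round()))
    if show: cv2.imwrite(show,m)
    return out
E
python3 - <<'E'
from h import *
import pickle
p=pickle.load(open('w1.pkl','rb'));a=cv2.imread('pics/w1.png')
for s in sinks(a,p): print([np.round(v,1) for v in s])
# tray corners (pixels by eye) at wall top z=38
print(ray(p,[(293,114),(387,123),(290,192),(378,193)],.038).round(4))
print('plate top',ray(p,[(314,232),(346,233)],.09).round(4))
hsv=cv2.cvtColor(a,cv2.COLOR_BGR2HSV)
m=(hsv[...,2]<45).astype(np.uint8)*255; m[:100]=0;m[240:]=0;m[:,:280]=0;m[:,395:]=0
cs=max(cv2.findContours(m,0,2)[0],key=cv2.contourArea);print(cv2.approxPolyDP(cs,3,True).reshape(-1,2).tolist())
E
```

```text
[np.float64(464.5), np.float64(-367.0), np.float64(82.3), np.float64(58.9), np.float64(31.0), array([282., 246.])]
[np.float64(579.3), np.float64(-365.4), np.float64(87.8), np.float64(59.2), np.float64(32.1), array([348., 245.])]
[np.float64(554.6), np.float64(-230.3), np.float64(174.3), np.float64(135.4), np.float64(33.7), array([336., 173.])]
[np.float64(476.0), np.float64(-77.8), np.float64(90.8), np.float64(61.4), np.float64(32.2), array([283.,  70.])]
[np.float64(597.2), np.float64(-76.6), np.float64(179.9), np.float64(106.4), np.float64(63.7), array([350.,  77.])]
[[ 0.4899 -0.1354  0.038 ]
 [ 0.637  -0.1491  0.038 ]
 [ 0.4817 -0.2602  0.038 ]
 [ 0.6287 -0.2621  0.038 ]]
plate top [[ 0.5224 -0.3112  0.09  ]
 [ 0.5718 -0.3129  0.09  ]]
[[295, 114], [287, 186], [317, 190], [314, 230], [344, 233], [345, 194], [376, 193], [387, 124], [381, 124], [374, 164], [373, 158], [370, 162], [363, 157], [363, 162], [357, 157], [360, 155], [356, 158], [353, 153], [345, 155], [350, 158], [347, 161], [337, 161], [336, 166], [331, 163], [334, 160], [309, 157], [298, 153], [299, 149], [293, 150]]
```

Tray yaw is about 85°, with its centre near (0.559,-0.202). The sinks are at (464,-367), (579,-365) and (476,-78) mm; the fourth is near pixel (349,73). First I take sink (476,-78).

```bash
python3 - <<'E'
from h import *
import pickle
p=pickle.load(open('w1.pkl','rb'));a=cv2.imread('pics/w1.png')
for s in sinks(a,p,roi=[(.54,-.12,.003),(.64,-.12,.003),(.64,-.046,.003),(.54,-.046,.003)],vmin=75): print([np.round(v,1) for v in s])
print(ray(p,[(338,53),(355,52),(345,96),(361,94)],.031).round(3), ray(p,[(289,272),(0,0)],.0)[0])
E
```

```text
[np.float64(577.8), np.float64(-77.2), np.float64(101.5), np.float64(58.3), np.float64(30.6), array([350.,  78.])]
[[ 0.559 -0.047  0.031]
 [ 0.585 -0.046  0.031]
 [ 0.571 -0.108  0.031]
 [ 0.596 -0.106  0.031]] [ 0.47123706 -0.42975253  0.        ]
```

apply_moves(dp=[[-54, -143, 200], [-54, -143, 200], [-54, -143, 200], [-54, -143, 200], [-54, -143, 200], [-54, -143, 230], [-54, -143, 270], [-54, -143, 300], [-54, -143, 323], [-54, -143, 323]], spin=[0, 0, 0, 0, 0, 0, 0, 0, 0, 0])

```text
t: 4.15
position: [0.4742, -0.0764, 0.0092]
orientation: [[1.0, 0.001, -0.004], [0.001, -1.0, 0.001], [-0.004, -0.001, -1.0]]
contact_force: [-0.1, 0.6, 1.0]
opening: 1.005
```

apply_moves(dp=[[0, 0, 0], [0, 0, 0], [0, 0, 0], [0, 0, 0], [0, 0, 0], [0, 0, 0], [0, 0, -40], [0, 0, -80], [0, 0, -80]], spin=[0, 0, 0, 0, 0, 0, 0, 0, 0], claw=1, grip_force=15)

```text
t: 5.05
position: [0.4798, -0.0785, 0.0952]
orientation: [[1.0, -0.001, 0.007], [-0.001, -1.0, -0.001], [0.007, 0.001, -1.0]]
contact_force: [0.0, 0.0, -1.0]
opening: 0.235
```

```bash
python3 - <<'E'
from h import *
s=sense();print(s['t'],s['position'],s['opening'],s['contact_force'])
a=read_camera('wrist');cv2.imwrite('pics/w2.png',a[100:]);s=sense();print(s['t'],s['position'],s['opening'],s['contact_force'])
E
```

```text
5.05 [ 0.47976351 -0.07849578  0.09518773] 0.235316585219128 [ 0.04860987  0.03845028 -0.9540711 ]
5.1 [ 0.47858123 -0.07828614  0.09323569] 0.19655000860712576 [ 0.38599138 -0.21041533  1.31265413]
```

View pics/w2.png

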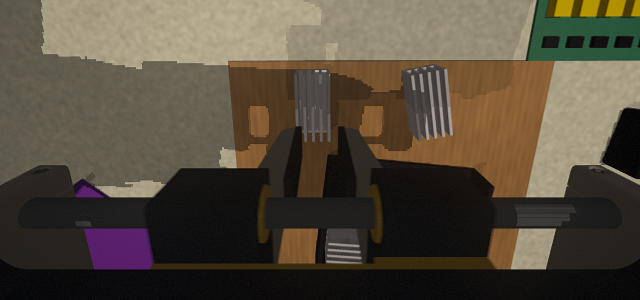

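The sink was missed: the fingers close slowly (about 0.8 of the stroke per second) and were still closing as I lifted. The sink is untouched, so I go back down pre-narrowed and wait longer.

apply_moves(dp=[[0, 0, 0], [-2, 0, 20], [-2, 0, 30], [-2, 0, 50], [-2, 0, 70], [-2, 0, 82], [-2, 0, 82]], spin=[0, 0, 0, 0, 0, 0, 0], claw=0.35)

```text
t: 5.8
position: [0.4728, -0.0776, 0.0069]
orientation: [[1.0, -0.0, -0.004], [-0.0, -1.0, 0.001], [-0.004, -0.001, -1.0]]
contact_force: [0.0, 0.4, -0.7]
opening: 0.648
```

apply_moves(dp=[[0, 0, 0], [0, 0, 0], [0, 0, 0], [0, 0, 0], [0, 0, 0], [0, 0, 0], [0, 0, -40], [0, 0, -80], [0, 0, -80]], spin=[0, 0, 0, 0, 0, 0, 0, 0, 0], claw=1)

```text
t: 6.7
position: [0.4778, -0.0785, 0.0932]
orientation: [[1.0, -0.0, 0.007], [-0.0, -1.0, -0.001], [0.007, 0.001, -1.0]]
contact_force: [0.5, -0.3, -1.2]
opening: 0.327
```

apply_moves(dp=[[25, 50, 0], [54, 101, 0], [54, 101, 0], [54, 101, 0], [54, 101, 30], [54, 101, 50], [54, 101, 65], [54, 101, 75], [54, 101, 76]], spin=[2, 5, 5, 5, 5, 5, 5, 5, 5])

```text
t: 7.6
position: [0.5278, -0.178, 0.012]
orientation: [[0.996, -0.087, -0.002], [-0.087, -0.996, 0.001], [-0.002, -0.0, -1.0]]
contact_force: [0.2, -0.8, -0.6]
opening: 0.326
```

apply_moves(dp=[[0, 0, 0], [0, 0, 0], [0, 0, 0], [0, 0, -40], [0, 0, -80], [0, 0, -100]], spin=[0, 0, 0, 0, 0, 0], claw=0.58)

```text
t: 8.2
position: [0.5301, -0.1795, 0.1164]
orientation: [[0.996, -0.088, 0.004], [-0.088, -0.996, -0.001], [0.004, 0.001, -1.0]]
contact_force: [-0.3, -0.5, -0.4]
opening: 0.424
```

```bash
python3 - <<'E'
from h import *
p=camera_params('wrist');a=read_camera('wrist');cv2.imwrite('pics/w3.png',a)
for s in sinks(a,p,roi=[(.44,-.12,.01),(.66,-.12,.01),(.66,-.050,.01),(.44,-.050,.01)],vmin=60): print([np.round(v,1) for v in s])
print(sense()['position'])
E
```

```text
[np.float64(576.8), np.float64(-77.7), np.float64(101.5), np.float64(54.9), np.float64(33.3), array([362.,  85.])]
[ 0.53132163 -0.17986274  0.11854747]
```

View pics/w3.png

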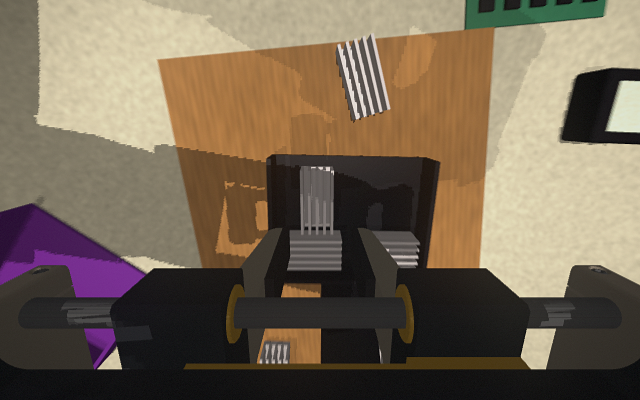

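apply_moves(dp=[[15, -45, 0], [30, -85, 0], [37, -106, 30], [37, -106, 60], [37, -106, 85], [37, -106, 105], [37, -106, 108], [37, -106, 108]], spin=[-8, -16.5, -16.5, -16.5, -16.5, -16.5, -16.5, -16.5], claw=0.35)

```text
t: 9.05
position: [0.5742, -0.0764, 0.0045]
orientation: [[0.98, 0.199, -0.001], [0.199, -0.98, 0.0], [-0.001, -0.001, -1.0]]
contact_force: [0.2, -0.7, 0.2]
opening: 0.647
```

apply_moves(dp=[[0, 0, 0], [0, 0, 0], [0, 0, 0], [0, 0, 0], [0, 0, 0], [0, 0, 0], [0, 0, -40], [0, 0, -80], [0, 0, -80], [0, 0, -80]], spin=[0, 0, 0, 0, 0, 0, 0, 0, 0, 0], claw=1)

```text
t: 10.05
position: [0.5752, -0.0767, 0.0857]
orientation: [[0.98, 0.199, 0.002], [0.199, -0.98, -0.0], [0.002, 0.001, -1.0]]
contact_force: [-0.6, -0.2, -1.5]
opening: 0.329
```

apply_moves(dp=[[-2, 45, 0], [-4, 90, 0], [-4, 109, 0], [-4, 109, 0], [-4, 109, 30], [-4, 109, 50], [-4, 109, 65], [-4, 109, 73], [-4, 109, 75]], spin=[8, 16.5, 16.5, 16.5, 16.5, 16.5, 16.5, 16.5, 16.5])

```text
t: 10.95
position: [0.5915, -0.1831, 0.0092]
orientation: [[0.996, -0.086, -0.003], [-0.086, -0.996, 0.001], [-0.003, -0.001, -1.0]]
contact_force: [-7.1, 3.7, 14.3]
opening: 0.322
```

apply_moves(dp=[[0, 0, 0], [0, 0, 0], [0, 0, 0], [0, 0, -40], [0, 0, -80], [0, 0, -130], [0, 0, -180], [0, 0, -210]], spin=[0, 0, 0, 0, 0, 0, 0, 0], claw=0.58)

```text
t: 11.75
position: [0.5939, -0.1847, 0.2248]
orientation: [[0.996, -0.088, 0.005], [-0.088, -0.996, -0.002], [0.005, 0.001, -1.0]]
contact_force: [0.1, -0.4, 0.2]
opening: 0.422
```

apply_moves(dp=[[-57, 80, -120], [-57, 80, -120], [-57, 80, -120], [-57, 80, -120], [-57, 80, -120]], spin=[-5, -5, -5, -5, -5], claw=0.35)

```text
t: 12.25
position: [0.5288, -0.2598, 0.3417]
orientation: [[1.0, -0.002, 0.003], [-0.002, -1.0, -0.001], [0.003, 0.001, -1.0]]
contact_force: [0.3, 1.4, -0.3]
opening: 0.648
```

```bash
python3 - <<'E'
from h import *
p=camera_params('wrist');a=read_camera('wrist');cv2.imwrite('pics/w4.png',cv2.resize(a[:300],None,fx=1.25,fy=1.25))
for s in sinks(a,p,roi=[(.41,-.40,.01),(.68,-.40,.01),(.68,-.050,.01),(.41,-.050,.01)],vmin=60): print([np.round(v,1) for v in s])
print(sense()['position'])
E
```

```text
[np.float64(464.5), np.float64(-365.9), np.float64(82.5), np.float64(53.1), np.float64(31.2), array([282., 223.])]
[np.float64(579.2), np.float64(-364.4), np.float64(87.6), np.float64(53.8), np.float64(32.0), array([349., 224.])]
[np.float64(558.2), np.float64(-195.4), np.float64(173.7), np.float64(134.9), np.float64(105.0), array([339., 128.])]
[ 0.528658   -0.25884319  0.33998487]
```

View pics/w4.png

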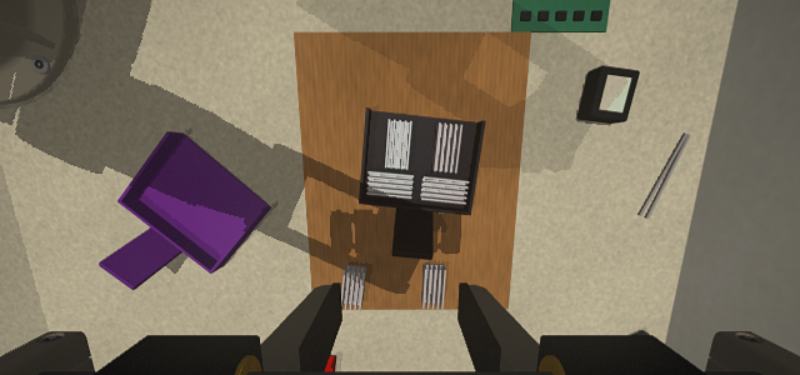

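apply_moves(dp=[[20, 40, 20], [40, 80, 40], [50, 109, 70], [50, 109, 120], [50, 109, 170], [50, 109, 220], [50, 109, 260], [50, 109, 295], [50, 109, 320], [50, 109, 332], [50, 109, 332]], spin=[2, 2, 2, 2, 2, 2, 2, 2, 2, 2, 2], claw=0.35)

```text
t: 13.4
position: [0.5777, -0.3661, 0.0057]
orientation: [[0.999, -0.034, -0.004], [-0.034, -0.999, 0.002], [-0.004, -0.002, -1.0]]
contact_force: [-0.2, 0.2, 1.1]
opening: 0.646
```

apply_moves(dp=[[0, 0, 0], [0, 0, 0], [0, 0, 0], [0, 0, 0], [0, 0, 0], [0, 0, 0], [0, 0, -50], [0, 0, -100], [0, 0, -130], [0, 0, -130]], spin=[0, 0, 0, 0, 0, 0, 0, 0, 0, 0], claw=1)

```text
t: 14.4
position: [0.5813, -0.3697, 0.1435]
orientation: [[0.999, -0.035, 0.007], [-0.035, -0.999, -0.005], [0.007, 0.004, -1.0]]
contact_force: [0.6, -0.4, -0.9]
opening: 0.327
```

apply_moves(dp=[[0, 0, 0], [0, 0, 0], [0, -30, 0], [1, -60, 0], [1, -90, 0], [1, -120, 0], [1, -136, 0], [1, -136, 0], [1, -136, 0], [1, -136, 30], [1, -136, 60], [1, -136, 80]], spin=[8, 16, 24, 32, 40, 48, 56, 64, 72, 80, 88, 93])

```text
t: 15.6
position: [0.5827, -0.2314, 0.0549]
orientation: [[-0.093, -0.996, -0.003], [-0.996, 0.093, 0.001], [-0.001, 0.003, -1.0]]
contact_force: [-0.1, 0.3, -0.2]
opening: 0.322
```

apply_moves(dp=[[0, 0, 0], [0, 0, 0]], spin=[0, 0])

```text
t: 15.8
position: [0.5839, -0.2319, 0.0573]
orientation: [[-0.085, -0.996, -0.002], [-0.996, 0.085, 0.001], [-0.0, 0.002, -1.0]]
contact_force: [-0.6, -0.4, -0.6]
opening: 0.325
```

apply_moves(dp=[[0, -2.5, 6], [0, -2.5, 12], [0, -2.5, 16], [0, -2.5, 17], [0, -2.5, 17]], spin=[0, 0, 0, 0, 0])

```text
t: 16.3
position: [0.5869, -0.2322, 0.0409]
orientation: [[-0.087, -0.996, -0.0], [-0.996, 0.087, 0.0], [-0.0, 0.0, -1.0]]
contact_force: [0.4, -0.6, -1.1]
opening: 0.325
```

apply_moves(dp=[[0, 0, 0], [0, 0, 0], [0, 0, 0], [0, 0, -30], [0, 0, -70], [0, 0, -70]], spin=[0, 0, 0, 0, 0, 0], claw=0.62)

```text
t: 16.9
position: [0.5902, -0.2336, 0.1162]
orientation: [[-0.088, -0.996, 0.008], [-0.996, 0.088, -0.003], [0.002, -0.008, -1.0]]
contact_force: [0.6, -0.2, -0.2]
opening: 0.381
```

apply_moves(dp=[[0, 0, -30], [30, 25, -30], [60, 50, -30], [95, 75, -30], [125, 98, -30], [144, 112, -30], [144, 112, -30], [144, 112, 0], [144, 112, 30], [144, 112, 60], [144, 112, 60], [144, 112, 60]], spin=[-8, -16, -24, -32, -40, -48, -56, -64, -72, -80, -87.5, -87.5], claw=0.35)

```text
t: 18.1
position: [0.4621, -0.3653, 0.0496]
orientation: [[0.992, -0.129, -0.002], [-0.129, -0.992, 0.001], [-0.002, -0.001, -1.0]]
contact_force: [0.7, -0.4, 0.3]
opening: 0.65
```

```bash
python3 - <<'E'
from h import *
s=sense();print(s['position'],s['orientation'].round(3).tolist(),tool(np.array([.4645,-.367,.007])-s['position']))
E
```

```text
[ 0.46206164 -0.36532517  0.0495921 ] [[0.992, -0.129, -0.002], [-0.129, -0.992, 0.001], [-0.002, -0.001, -1.0]] [ 2.7  1.4 42.6]
```

apply_moves(dp=[[2, 1, 20], [2, 1, 35], [2, 1, 42], [2, 1, 42]], spin=[0, 0, 0, 0])

```text
t: 18.5
position: [0.464, -0.3666, 0.0081]
orientation: [[0.991, -0.132, -0.001], [-0.132, -0.991, 0.001], [-0.002, -0.001, -1.0]]
contact_force: [-0.0, -0.1, -0.4]
opening: 0.65
```

apply_moves(dp=[[0, 0, 0], [0, 0, 0], [0, 0, 0], [0, 0, 0], [0, 0, 0], [0, 0, 0], [0, 0, -50], [0, 0, -100], [0, 0, -130], [0, 0, -130]], spin=[0, 0, 0, 0, 0, 0, 0, 0, 0, 0], claw=1)

```text
t: 19.5
position: [0.467, -0.3691, 0.1437]
orientation: [[0.991, -0.131, 0.006], [-0.131, -0.991, -0.005], [0.007, 0.004, -1.0]]
contact_force: [-0.1, -0.6, -1.0]
opening: 0.324
```

apply_moves(dp=[[0, 0, 0], [0, 0, 0], [8, -30, 0], [16, -60, 0], [24, -90, 0], [32, -120, 0], [38, -146, 0], [38, -146, 0], [38, -146, 0], [38, -146, 30], [38, -146, 60], [38, -146, 75]], spin=[8, 16, 24, 32, 40, 48, 56, 64, 72, 80, 87.5, 87.5])

```text
t: 20.7
position: [0.5194, -0.2265, 0.0608]
orientation: [[-0.089, -0.996, -0.004], [-0.996, 0.089, 0.002], [-0.001, 0.004, -1.0]]
contact_force: [-0.5, 0.6, -0.9]
opening: 0.327
```

apply_moves(dp=[[0, 0, 0], [0, 0, 0]], spin=[0, 0])

```text
t: 20.9
position: [0.5214, -0.2274, 0.064]
orientation: [[-0.085, -0.996, -0.001], [-0.996, 0.085, 0.0], [-0.0, 0.001, -1.0]]
contact_force: [-0.7, -1.0, -0.3]
opening: 0.322
```

apply_moves(dp=[[0, 0, 10], [0, 0, 17], [0, 0, 21], [0, 0, 22], [0, 0, 22]], spin=[0, 0, 0, 0, 0])

```text
t: 21.4
position: [0.522, -0.2275, 0.0423]
orientation: [[-0.087, -0.996, 0.001], [-0.996, 0.087, -0.0], [0.0, -0.001, -1.0]]
contact_force: [0.8, 1.1, 1.2]
opening: 0.324
```

apply_moves(dp=[[0, 0, 0], [0, 0, 0], [0, 0, 0], [0, 0, -30], [0, 0, -80], [0, 0, -130], [-30, 0, -180], [-60, 0, -230], [-90, 0, -270], [-110, 0, -290], [-110, 0, -290]], spin=[0, 0, 0, 0, 0, 0, 0, 0, 0, 0, 0], claw=0.62)

```text
t: 22.5
position: [0.5333, -0.1157, 0.3372]
orientation: [[-0.085, -0.996, 0.008], [-0.996, 0.085, -0.001], [0.0, -0.008, -1.0]]
contact_force: [0.1, -0.7, -0.1]
opening: 0.378
```

```bash
python3 - <<'E'
from h import *
p=camera_params('wrist');a=read_camera('wrist');cv2.imwrite('pics/w5.png',a)
np.save('w5.npy',p,allow_pickle=True)
print(sense()['position'])
E
```

```text
[ 0.5321625  -0.11683722  0.33435931]
```

View pics/w5.png

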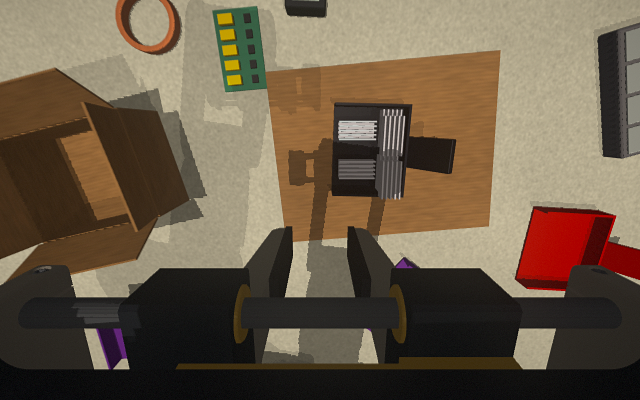

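```bash
python3 - <<'E'
from h import *
p=np.load('w5.npy',allow_pickle=True).item();a=cv2.imread('pics/w5.png')
hsv=cv2.cvtColor(a,cv2.COLOR_BGR2HSV);m=(hsv[...,2]<50).astype(np.uint8)*255;m[:95]=0;m[215:]=0;m[:,:325]=0;m[:,470:]=0
c=max(cv2.findContours(m,0,2)[0],key=cv2.contourArea);q=cv2.approxPolyDP(c,2.5,True).reshape(-1,2);print(q.tolist())
print('top end',ray(p,[(455,138),(452,174)],.092).round(4),'front',ray(p,[(333,103),(333,195)],.038).round(4))
# plate band centreline: per column
for x in (430,440,448):
    r=np.where(m[120:190,x])[0]+120; print(x,r.min(),r.max())
s=sense();print(tool(np.array([.5513,-.2894,.12])-s['position']))
E
```

```text
[[335, 104], [371, 107], [370, 116], [348, 119], [376, 119], [378, 122], [374, 133], [377, 139], [365, 141], [371, 144], [369, 147], [333, 141], [333, 195], [377, 196], [374, 179], [339, 180], [337, 159], [376, 160], [380, 108], [402, 108], [406, 116], [403, 154], [398, 159], [403, 162], [401, 196], [406, 166], [451, 172], [455, 140], [409, 137], [411, 105]]
top end [[ 0.5713 -0.3121  0.092 ]
 [ 0.5197 -0.3095  0.092 ]] front [[ 0.6367 -0.1457  0.038 ]
 [ 0.4897 -0.1349  0.038 ]]
430 138 170
440 139 172
448 139 173
[170.2 -32.8 214.6]
```

All four sinks are in the tray (two on the floor, two stacked on the rear pair). Next I grip the plate across its width with a firm grip.

apply_moves(dp=[[40, -8, 0], [80, -16, 0], [120, -24, 0], [160, -30, 50], [169.5, -32.5, 100], [169.5, -32.5, 150], [169.5, -32.5, 190], [169.5, -32.5, 190], [169.5, -32.5, 190], [169.5, -32.5, 190], [169.5, -32.5, 190], [169.5, -32.5, 190]], spin=[-8, -16, -24, -32, -40, -48, -56, -64, -72, -80, -88, -90.5], claw=0.1)

```text
t: 23.75
position: [0.5468, -0.2899, 0.1398]
orientation: [[0.997, -0.074, -0.003], [-0.074, -0.997, 0.001], [-0.003, -0.001, -1.0]]
contact_force: [0.1, 0.3, -0.2]
opening: 0.899
```

```bash
python3 - <<'E'
from h import *
s=sense();print(s['position'],s['orientation'].round(3).tolist(),s['joints'],tool(np.array([.550,-.2885,.044])-s['position']))
E
```

```text
[ 0.54683341 -0.2898541   0.13983607] [[0.997, -0.074, -0.003], [-0.074, -0.997, 0.001], [-0.003, -0.001, -1.0]] [-4.89599701e-01  4.22566081e-01  1.71021218e+00 -4.64578640e-04
  1.01210035e+00 -4.14980844e-01] [ 3.4 -1.5 95.8]
```

apply_moves(dp=[[3, -1, 30], [3, -1, 55], [3, -1, 75], [3, -1, 90], [3, -1, 95], [3, -1, 95]], spin=[0, 0, 0, 0, 0, 0])

```text
t: 24.35
position: [0.5508, -0.2888, 0.0459]
orientation: [[0.997, -0.079, -0.002], [-0.079, -0.997, 0.001], [-0.002, -0.001, -1.0]]
contact_force: [0.9, 0.4, 0.1]
opening: 0.9
```

apply_moves(dp=[[0, 0, 0], [0, 0, 0], [0, 0, 0], [0, 0, 0], [0, 0, 0], [0, 0, 0], [0, 0, 0], [0, 0, 0]], spin=[0, 0, 0, 0, 0, 0, 0, 0], claw=1, grip_force=60)

```text
t: 25.15
position: [0.5514, -0.2889, 0.0475]
orientation: [[0.997, -0.078, -0.0], [-0.078, -0.997, -0.0], [-0.0, 0.0, -1.0]]
contact_force: [-3.1, -0.6, 5.1]
opening: 0.536
```

apply_moves(dp=[[0, 0, -1], [0, 0, -2], [0, 0, -3], [0, 0, -4], [0, 0, -5], [0, 0, -6], [0, 0, -7], [0, 0, -8], [0, 0, -8], [0, 0, -8]], spin=[0, 0, 0, 0, 0, 0, 0, 0, 0, 0])

```text
t: 26.15
position: [0.5517, -0.2888, 0.055]
orientation: [[0.997, -0.079, 0.0], [-0.079, -0.997, -0.0], [0.0, 0.0, -1.0]]
contact_force: [-0.8, -0.0, -4.6]
opening: 0.538
```

```bash
python3 - <<'E'
from h import *
p=camera_params('wrist');a=read_camera('wrist')
b=read_camera('side');b=cv2.resize(b[150:250,260:400],None,fx=4,fy=4,interpolation=cv2.INTER_CUBIC)
cv2.imwrite('pics/w6.png',np.hstack([cv2.resize(a[:,160:480],(320,400)),np.pad(b,((0,0),(0,0),(0,0)))[:,:480]]))
s=sense();print(s['position'],s['contact_force'],s['ft_torque'],s['opening'])
E
```

```text
[ 0.55164352 -0.28873871  0.05494846] [-0.37025846  0.1614892  -5.45661566] [-0.39484653  0.10022408 -0.02752363] 0.5397352163236413
```

View pics/w6.png

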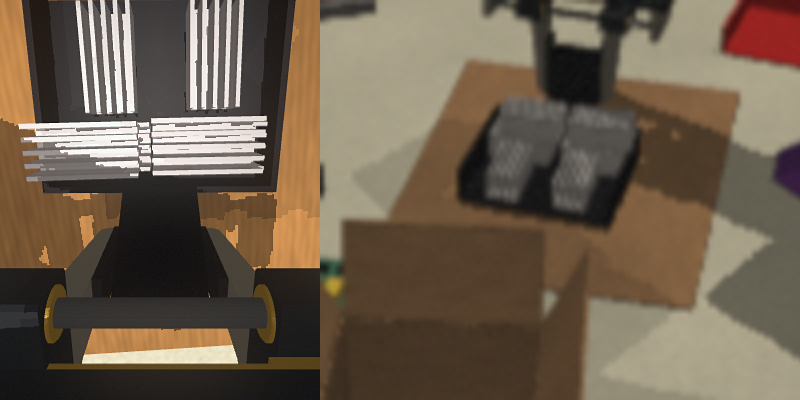

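The wrist carries 5.5 N (the whole load) with a 0.39 N m moment, and the tray stays level. I lift it gently to carrying height.

apply_moves(dp=[[0, 0, -8], [0, 0, -20], [0, 0, -38], [0, 0, -58], [0, 0, -80], [0, 0, -105], [0, 0, -130], [0, 0, -155], [0, 0, -178], [0, 0, -198], [0, 0, -210], [0, 0, -215]], spin=[0, 0, 0, 0, 0, 0, 0, 0, 0, 0, 0, 0])

```text
t: 27.45
position: [0.5521, -0.289, 0.272]
orientation: [[0.997, -0.079, 0.002], [-0.079, -0.997, -0.001], [0.002, 0.001, -1.0]]
contact_force: [0.1, -0.6, -5.5]
opening: 0.538
```

```bash
python3 - <<'E'
from h import *
b=read_camera('scene')
p=camera_params('scene')
s=sense();print(s['position'],s['contact_force'],s['ft_torque'],s['opening'])
cv2.imwrite('pics/s7.png',cv2.resize(b[110:300,210:510],None,fx=2.6,fy=2.6,interpolation=cv2.INTER_CUBIC))
E
```

```text
[ 0.55203604 -0.28896183  0.27173055] [-0.51695642 -0.02643057 -5.40672697] [-0.52101119  0.13820025  0.00186242] 0.5386261717325556
```

View pics/s7.png

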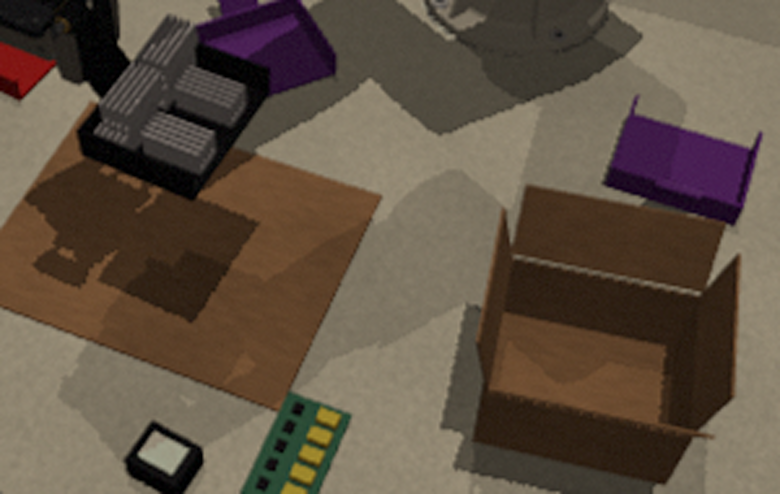

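```bash
python3 - <<'E'
from h import *
p=camera_params('scene')
f=lambda L:[(210+x/2.6,110+y/2.6) for x,y in L]
h=ray(p,f([(512,258),(700,295)]),.106);print('near hinge',h.round(3),np.linalg.norm(h[1]-h[0]))
b=ray(p,f([(473,440),(660,483)]),.0);print('far bottom',b.round(3),np.linalg.norm(b[1]-b[0]))
fl=ray(p,f([(498,315),(668,345),(663,425)]),.003);print('floor',fl.round(3))
ft=ray(p,f([(525,186),(725,220)]),.183);print('near top',ft.round(3))
for q in (h,b): 
    d=q[1]-q[0];print(np.degrees(np.arctan2(-d[0],d[1])))
E
```

```text
near hinge [[0.5   0.132 0.106]
 [0.472 0.314 0.106]] 0.183834283418919
far bottom [[0.651 0.153 0.   ]
 [0.624 0.334 0.   ]] 0.18366762429093436
floor [[0.502 0.132 0.003]
 [0.469 0.307 0.003]
 [0.563 0.323 0.003]]
near top [[0.47  0.124 0.183]
 [0.437 0.309 0.183]]
8.849556286541508
8.241397329682604
```

apply_moves(dp=[[-1, -5, 0], [-3, -15, 0], [-6, -32, 0], [-11, -55, 0], [-16, -82, 0], [-22, -110, 0], [-28, -140, 0], [-34, -170, 0], [-40, -200, 0], [-46, -230, 0], [-51, -255, 0], [-54, -270, 0]], spin=[1, 3, 6, 10, 14, 18, 22, 26, 30, 34, 37, 39])

```text
t: 28.7
position: [0.5176, -0.0132, 0.2686]
orientation: [[0.724, -0.69, -0.003], [-0.69, -0.724, 0.001], [-0.003, 0.002, -1.0]]
contact_force: [0.2, -0.0, -5.8]
opening: 0.537
```

```bash
python3 - <<'E'
from h import *
s=sense();print(s['position'],s['orientation'].round(3).tolist(),s['contact_force'],s['ft_torque'],np.linalg.norm(s['ft_torque'][:2]),tool(np.array([.490,.223,.27])-s['position']))
E
```

```text
[ 0.51757652 -0.01323592  0.26862455] [[0.724, -0.69, -0.003], [-0.69, -0.724, 0.001], [-0.003, 0.002, -1.0]] [ 0.20001166 -0.04509421 -5.8059809 ] [-0.34648277  0.41756978 -0.00821276] 0.5426000694430485 [-183.  -152.    -1.1]
```

apply_moves(dp=[[-4, -3, 0], [-15, -12, 0], [-33, -27, 0], [-53, -44, 0], [-74, -61, 0], [-95, -79, 0], [-117, -97, 0], [-138, -115, 0], [-157, -130, 0], [-172, -143, 0], [-180, -150, 0], [-183, -152, 0]], spin=[1, 3, 6, 10, 14, 18, 22, 26, 30, 34, 36, 38])

```text
t: 29.9
position: [0.4905, 0.2215, 0.269]
orientation: [[0.146, -0.989, -0.002], [-0.989, -0.146, -0.0], [0.0, 0.002, -1.0]]
contact_force: [-0.3, -0.4, -4.2]
opening: 0.536
```

apply_moves(dp=[[0, 0, 3], [0, 0, 10], [0, 0, 20], [0, 0, 27], [0, 0, 30], [0, 0, 30], [0, 0, 30]], spin=[0, 0, 0, 0, 0, 0, 0])

```text
t: 30.6
position: [0.4913, 0.2209, 0.2401]
orientation: [[0.147, -0.989, 0.0], [-0.989, -0.147, 0.0], [-0.0, -0.0, -1.0]]
contact_force: [0.9, -0.0, -4.8]
opening: 0.54
```

```bash
python3 - <<'E'
from h import *
b=read_camera('scene');c=read_camera('side')
s=sense();print(s['position'],s['orientation'].round(3).tolist(),s['contact_force'],s['ft_torque'])
cv2.imwrite('pics/s8.png',np.hstack([cv2.resize(b[120:320,360:520],None,fx=2.4,fy=2.4),cv2.resize(c[150:350,190:350],None,fx=2.4,fy=2.4)]))
E
```

```text
[0.49139838 0.22097338 0.24037096] [[0.147, -0.989, 0.001], [-0.989, -0.147, 0.0], [-0.0, -0.001, -1.0]] [-0.37900247  0.17854369 -4.9678277 ] [-0.10342323  0.45036866 -0.01838046]
```

View pics/s8.png

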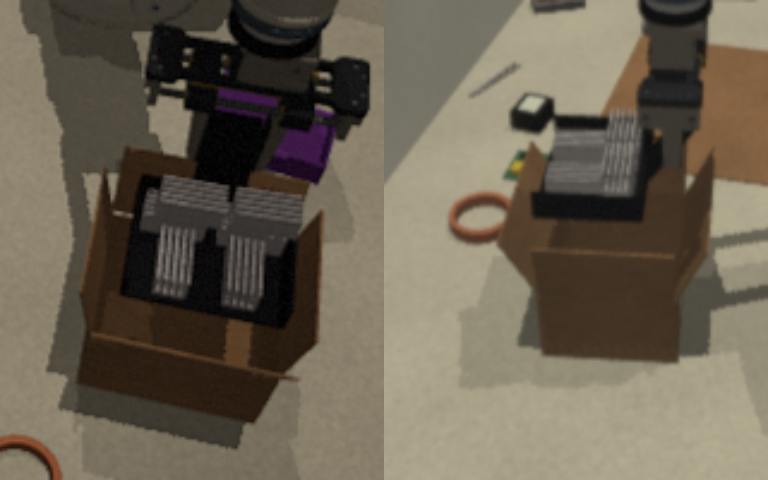

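Tray is level over the carton opening, with all the sinks on board. Now I ease the grip so the front swings down.

apply_moves(dp=[[0, 0, 0], [0, 0, 0], [0, 0, 0]], spin=[0, 0, 0], grip_force=35)

```text
t: 31.0
position: [0.4912, 0.221, 0.2401]
orientation: [[0.147, -0.989, 0.0], [-0.989, -0.147, 0.0], [-0.0, -0.0, -1.0]]
contact_force: [0.5, 0.2, -5.5]
opening: 0.542
```

```bash
python3 -c "
from h import *
s=sense();print(s['contact_force'],s['ft_torque'],s['opening'])"
```

```text
[ 0.50641276  0.20256823 -5.45939094] [-0.03654192  0.53961592  0.00607365] 0.5421162435940534
```

apply_moves(dp=[[0, 0, 0], [0, 0, 0], [0, 0, 0], [0, 0, 0]], spin=[0, 0, 0, 0], grip_force=25)

```text
t: 31.4
position: [0.4911, 0.2209, 0.24]
orientation: [[0.147, -0.989, -0.0], [-0.989, -0.147, -0.0], [0.0, 0.0, -1.0]]
contact_force: [0.5, -0.3, -5.1]
opening: 0.545
```

```bash
python3 -c "
from h import *
s=sense();print(s['contact_force'],s['ft_torque'],s['opening'])"
```

```text
[ 0.54989696 -0.28879448 -5.14727428] [0.00734337 0.48384485 0.00818038] 0.5445748713513522
```

apply_moves(dp=[[0, 0, 0], [0, 0, 0], [0, 0, 0], [0, 0, 0]], spin=[0, 0, 0, 0], grip_force=17)

```text
t: 31.8
position: [0.491, 0.2209, 0.2399]
orientation: [[0.147, -0.989, -0.0], [-0.989, -0.147, -0.0], [0.0, 0.0, -1.0]]
contact_force: [0.5, -0.8, -5.1]
opening: 0.541
```

```bash
python3 -c "
from h import *
s=sense();print(s['contact_force'],s['ft_torque'],s['opening'])"
```

```text
[ 0.47359093 -0.84326239 -5.07151031] [-0.09781747  0.38812232 -0.01544176] 0.5410187842969385
```

apply_moves(dp=[[0, 0, 0], [0, 0, 0], [0, 0, 0], [0, 0, 0], [0, 0, 0]], spin=[0, 0, 0, 0, 0], grip_force=11)

```text
t: 32.3
position: [0.4913, 0.221, 0.2402]
orientation: [[0.147, -0.989, 0.001], [-0.989, -0.147, 0.0], [-0.0, -0.001, -1.0]]
contact_force: [0.3, -0.4, -2.4]
opening: 0.544
```

```bash
python3 -c "
from h import *
s=sense();print(s['contact_force'],s['ft_torque'],s['opening'])
b=read_camera('scene');c=read_camera('side')
cv2.imwrite('pics/s9.png',np.hstack([cv2.resize(b[120:320,360:520],None,fx=2.4,fy=2.4),cv2.resize(c[150:350,190:350],None,fx=2.4,fy=2.4)]))
"
```

```text
[ 0.27196528 -0.36529878 -2.39400707] [-0.06106658  0.07561697 -0.01506707] 0.544029814826191
```

View pics/s9.png

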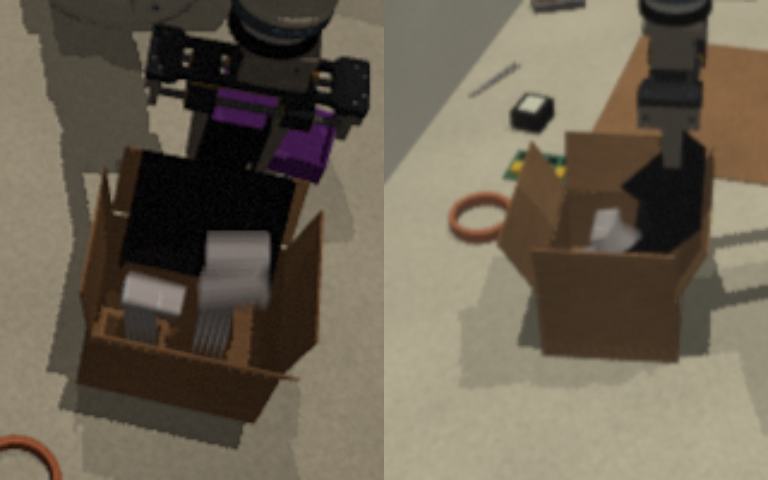

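The tray emptied into the carton (2.4 N left, which is the tray alone). I regrip, lift clear and carry it back.

apply_moves(dp=[[0, 0, 0], [0, 0, 0], [0, 0, -5], [0, 0, -20], [0, 0, -40], [0, 0, -65], [0, 0, -90], [0, 0, -115], [0, 0, -130], [0, 0, -135]], spin=[0, 0, 0, 0, 0, 0, 0, 0, 0, 0], grip_force=50)

```text
t: 33.4
position: [0.4919, 0.2212, 0.3773]
orientation: [[0.147, -0.989, 0.003], [-0.989, -0.147, 0.001], [-0.001, -0.003, -1.0]]
contact_force: [-0.3, -0.0, -2.3]
opening: 0.541
```

apply_moves(dp=[[10, 0, 0], [30, 0, 0], [60, 0, 0], [100, 0, 0], [140, 0, 0], [180, 0, 0], [220, 0, 0], [260, 0, 0], [300, 0, 0], [340, 0, 0], [380, 0, 0], [411, 0, 0]], spin=[-3, -8, -15, -23, -31, -38, -45, -52, -59, -66, -73, -77])

```text
t: 34.6
position: [0.5514, -0.1878, 0.3742]
orientation: [[0.997, -0.075, -0.001], [-0.075, -0.997, -0.0], [-0.001, 0.0, -1.0]]
contact_force: [0.1, 0.4, -1.7]
opening: 0.54
```

```bash
python3 -c "
from h import *
b=read_camera('side');c=read_camera('scene')
s=sense();print(s['position'],s['orientation'].round(3).tolist(),s['contact_force'],s['ft_torque'])
cv2.imwrite('pics/s10.png',np.hstack([cv2.resize(b[100:300,240:400],None,fx=2.4,fy=2.4),cv2.resize(c[90:320,230:500],None,fx=1.6,fy=2.087)]))
"
```

```text
[ 0.55159632 -0.18904094  0.37381876] [[0.997, -0.08, -0.001], [-0.08, -0.997, -0.001], [-0.001, 0.001, -1.0]] [ 0.05549031  0.12523874 -2.00904113] [-0.08110351  0.03171868 -0.0031225 ]
```

View pics/s10.png

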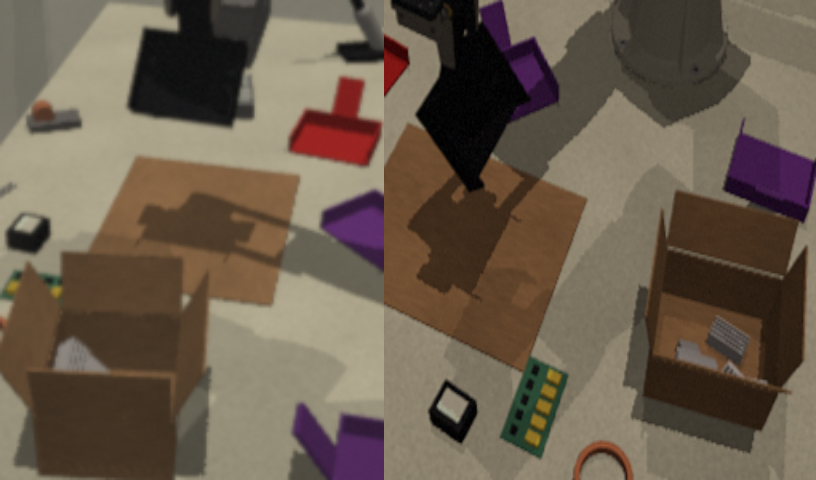

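Tray hangs front-down at about 40°, six sinks lie low in the carton, and the sheet is clear. I lower the front edge onto the sheet, then follow the arc to lay it flat.

apply_moves(dp=[[0, 10, 20], [0, 20, 60], [0, 31, 105], [0, 31, 150], [0, 31, 190], [0, 31, 212], [0, 31, 220], [0, 31, 220]], spin=[0, 0, 0, 0, 0, 0, 0, 0])

```text
t: 35.5
position: [0.5487, -0.2158, 0.1541]
orientation: [[0.997, -0.079, -0.002], [-0.079, -0.997, 0.001], [-0.002, -0.001, -1.0]]
contact_force: [0.7, -0.5, -1.2]
opening: 0.538
```

apply_moves(dp=[[0, 0, 6], [0, 2, 12], [0, 4, 18], [0, 6, 24], [0, 8, 30], [0, 10, 35], [0, 10, 35]], spin=[0, 0, 0, 0, 0, 0, 0], grip_force=15)

```text
t: 36.2
position: [0.5504, -0.2294, 0.1229]
orientation: [[0.997, -0.079, 0.005], [-0.079, -0.997, -0.005], [0.005, 0.004, -1.0]]
contact_force: [-4.1, -6.3, 14.7]
opening: 0.539
```

apply_moves(dp=[[0, 4, 4], [0, 9, 8], [0, 14, 13], [0, 19, 18], [0, 24, 24], [0, 29, 30], [0, 34, 37], [0, 39, 44], [0, 44, 52], [0, 48, 60], [0, 48, 60]], spin=[0, 0, 0, 0, 0, 0, 0, 0, 0, 0, 0])

```text
t: 37.3
position: [0.5439, -0.2745, 0.0586]
orientation: [[0.997, -0.079, -0.002], [-0.079, -0.997, 0.001], [-0.002, -0.001, -1.0]]
contact_force: [-0.2, -0.4, 0.4]
opening: 0.004
```

```bash
python3 -c "
from h import *
s=sense();print(s['position'],s['contact_force'],s['ft_torque'],s['opening'])
b=read_camera('side')
cv2.imwrite('pics/s11.png',cv2.resize(b[140:250,250:400],None,fx=4,fy=4))
"
```

```text
[ 0.54388402 -0.27447868  0.05857111] [-0.15115149 -0.44576789  0.37004665] [-0.05296542  0.12214364 -0.01127865] 0.0044698349351273755
```

View pics/s11.png

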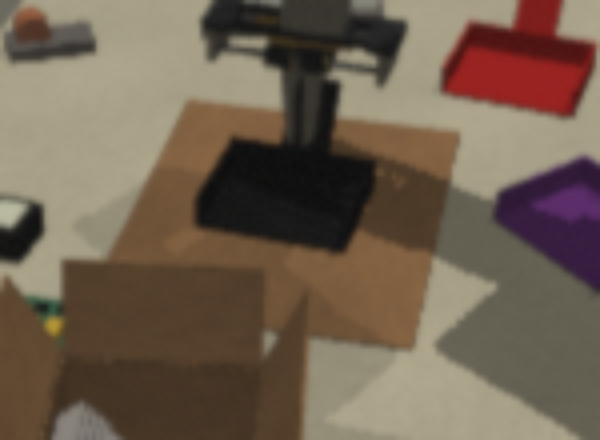

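The tray slipped out of the light grip near the end but sits flat on the sheet. I withdraw and check its place.

apply_moves(dp=[[0, 0, -15], [0, 0, -40], [0, 0, -80], [0, 0, -130], [0, 0, -180], [0, -40, -230], [0, -60, -270], [0, -60, -280], [0, -60, -280]], spin=[0, 0, 0, 0, 0, 0, 0, 0, 0], grip_force=20)

```text
t: 38.25
position: [0.5508, -0.2139, 0.3451]
orientation: [[0.997, -0.077, 0.007], [-0.077, -0.997, -0.003], [0.007, 0.002, -1.0]]
contact_force: [0.5, 0.4, 0.5]
opening: 0.008
```

```bash
python3 -c "
from h import *
p=camera_params('wrist');a=read_camera('wrist');cv2.imwrite('pics/w12.png',a)
s=sense();print(s['position'],s['orientation'].round(3).tolist())
hsv=cv2.cvtColor(a,cv2.COLOR_BGR2HSV);m=(hsv[...,2]<50).astype(np.uint8)*255;m[240:]=0
for c in cv2.findContours(m,0,2)[0]:
    if cv2.contourArea(c)>1500:
        q=cv2.approxPolyDP(c,3,True).reshape(-1,2);print(q.tolist(),ray(p,q,.038)[:,:2].round(3).tolist())
"
```

```text
[ 0.54990768 -0.21423479  0.34232392] [[0.997, -0.078, 0.004], [-0.078, -0.997, -0.002], [0.004, 0.001, -1.0]]
[[274, 142], [275, 212], [303, 212], [305, 234], [305, 228], [313, 228], [312, 237], [307, 233], [305, 239], [327, 239], [327, 227], [332, 236], [329, 239], [337, 237], [329, 233], [335, 230], [343, 239], [339, 231], [330, 230], [331, 213], [360, 211], [362, 143], [339, 142], [331, 146], [324, 142], [325, 147], [322, 149], [321, 143], [316, 150], [301, 142], [307, 150], [298, 145], [298, 155], [290, 152], [294, 151], [290, 146], [290, 150], [281, 149], [285, 146], [281, 143], [287, 142]] [[0.483, -0.167], [0.471, -0.287], [0.519, -0.29], [0.519, -0.332], [0.52, -0.32], [0.534, -0.321], [0.531, -0.338], [0.523, -0.33], [0.518, -0.341], [0.558, -0.344], [0.559, -0.322], [0.567, -0.339], [0.561, -0.345], [0.576, -0.342], [0.562, -0.333], [0.573, -0.328], [0.586, -0.347], [0.58, -0.331], [0.564, -0.328], [0.568, -0.296], [0.619, -0.296], [0.627, -0.18], [0.589, -0.176], [0.576, -0.181], [0.565, -0.174], [0.566, -0.182], [0.56, -0.185], [0.56, -0.175], [0.551, -0.185], [0.527, -0.171], [0.536, -0.184], [0.522, -0.175], [0.52, -0.191], [0.508, -0.185], [0.514, -0.184], [0.509, -0.176], [0.508, -0.182], [0.493, -0.179], [0.5, -0.175], [0.494, -0.17], [0.504, -0.169]]
```

View pics/w12.png

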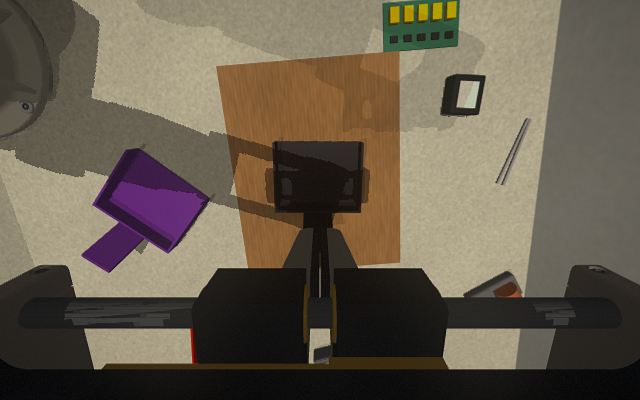

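The tray stands empty and flat on the sheet (x .47–.63, y -.29 to -.17). Now for the flaps, with the fingers shut and the jaw axis along carton y.

apply_moves(dp=[[-2, -20, 0], [-6, -60, 0], [-11, -110, 0], [-16, -160, 0], [-21, -210, 0], [-26, -260, 0], [-31, -310, 0], [-36, -360, 0], [-41, -410, 0], [-46, -460, 0], [-51, -510, 0], [-54, -540, 0]], spin=[3, 10, 18, 26, 34, 42, 50, 58, 66, 73, 77, 77], claw=1)

```text
t: 39.5
position: [0.5376, 0.3217, 0.3381]
orientation: [[0.144, -0.99, -0.002], [-0.99, -0.144, -0.002], [0.001, 0.002, -1.0]]
contact_force: [1.2, -1.1, -0.9]
opening: 0.005
```

```bash
cat >> h.py <<'E'
C=np.array([.562,.234]);YAW=np.radians(8.5)
cx=np.array([np.cos(YAW),np.sin(YAW)]);cy=np.array([-cx[1],cx[0]])
def carton(): 
    q=sense()['position'];d=(q[:2]-C)*1000
    return np.round([d@cx,d@cy,q[2]*1000],1)
E
python3 -c "
from h import *
s=sense();print(carton(),s['orientation'].round(3).tolist(),s['joints'].round(2))
b=read_camera('scene');cv2.imwrite('pics/s13.png',b)
p=camera_params('scene')
# predicted rim corners for check of the carton pose vs picture edges
"
```

```text
[-11.1  90.3 338.1] [[0.144, -0.99, -0.002], [-0.99, -0.144, -0.002], [0.001, 0.002, -1.0]] [ 0.54  0.27  1.48 -0.    1.4   1.96]
```

apply_moves(dp=[[-40, -11, 0], [-85, -11, 0], [-85, -11, 40], [-85, -11, 90], [-85, -11, 140], [-85, -11, 180], [-85, -11, 188], [-85, -11, 188]], spin=[0, 0, 0, 0, 0, 0, 0, 0])

```text
t: 40.35
position: [0.5359, 0.4051, 0.1501]
orientation: [[0.147, -0.989, -0.003], [-0.989, -0.147, -0.003], [0.002, 0.004, -1.0]]
contact_force: [-0.2, -0.2, -0.0]
opening: 0.007
```

```bash
python3 -c "
from h import *
print(carton(),sense()['contact_force'])"
```

```text
[ -0.5 173.1 150.1] [-0.24979094 -0.15709599 -0.01928882]
```

apply_moves(dp=[[20, 0, 0], [40, 0, 0], [60, 0, 0], [72, 0, -1], [83, 0, -1], [92, 0, 3], [99, 0, 9], [105, 0, 17], [110, 0, 26], [114, 0, 38], [115, 0, 46], [115, 0, 48]], spin=[0, 0, 0, 0, 0, 0, 0, 0, 0, 0, 0, 0])

```text
t: 41.55
position: [0.5534, 0.2922, 0.1038]
orientation: [[0.148, -0.989, -0.001], [-0.989, -0.148, -0.001], [0.001, 0.001, -1.0]]
contact_force: [-4.3, -6.1, 21.3]
opening: 0.004
```

```bash
python3 -c "
from h import *
print(carton(),sense()['contact_force'])"
```

```text
[1.000e-01 5.880e+01 1.038e+02] [-4.34110629 -6.11986692 21.32035581]
```

apply_moves(dp=[[0, 0, -20], [0, 0, -60], [0, 0, -110], [30, 0, -140], [70, 0, -150], [120, 0, -150], [170, 0, -150], [215, 0, -150], [234, 0, -150], [234, 0, -105], [234, 0, -60], [234, 0, -46]], spin=[0, 0, 0, 0, 0, 0, 0, 0, 0, 0, 0, 0])

```text
t: 42.75
position: [0.585, 0.0608, 0.1453]
orientation: [[0.147, -0.989, -0.007], [-0.989, -0.147, -0.001], [-0.0, 0.007, -1.0]]
contact_force: [-0.4, 0.8, -0.6]
opening: 0.004
```

```bash
python3 -c "
from h import *
print(carton(),sense()['contact_force'])"
```

```text
[  -2.8 -174.7  145.3] [-0.40040464  0.82003084 -0.57343667]
```

apply_moves(dp=[[-20, -2, 0], [-40, -2, 0], [-60, -2, 0], [-73, -2, -1], [-84, -2, -1], [-93, -2, 3], [-100, -2, 9], [-106, -2, 17], [-111, -2, 26], [-115, -2, 36], [-116, -2, 43], [-116, -2, 45]], spin=[0, 0, 0, 0, 0, 0, 0, 0, 0, 0, 0, 0])

```text
t: 43.95
position: [0.5724, 0.1763, 0.1039]
orientation: [[0.147, -0.989, -0.002], [-0.989, -0.147, -0.0], [-0.0, 0.002, -1.0]]
contact_force: [-5.3, 1.6, 10.4]
opening: 0.007
```

```bash
python3 -c "
from h import *
print(carton(),sense()['contact_force'])
b=read_camera('scene');cv2.imwrite('pics/s14.png',b)"
```

```text
[  1.8 -58.6 103.9] [-5.26587863  1.58169126 10.44012094]
```

apply_moves(dp=[[0, 0, -20], [0, 0, -60], [-10, 0, -110], [-30, 10, -146], [-59, 40, -150], [-59, 80, -150], [-59, 120, -150], [-59, 147, -150], [-59, 147, -150], [-59, 147, -110], [-59, 147, -65], [-59, 147, -46]], spin=[0, 0, 0, 0, 0, 0, 0, 0, 0, 0, 0, 0])

```text
t: 45.2
position: [0.4179, 0.212, 0.1479]
orientation: [[0.147, -0.989, -0.003], [-0.989, -0.147, -0.002], [0.001, 0.003, -1.0]]
contact_force: [-0.2, 1.0, 0.4]
opening: 0.006
```

```bash
python3 -c "
from h import *
print(carton(),sense()['contact_force'])"
```

```text
[-145.8   -0.5  147.9] [-0.19305566  0.95036319  0.43693694]
```

apply_moves(dp=[[0, -20, 0], [0, -40, 0], [0, -56, -2], [0, -68, -5], [0, -79, -5], [0, -88, 0], [0, -95, 5], [0, -101, 13], [0, -106, 22], [0, -110, 33], [0, -111, 41], [0, -111, 42]], spin=[0, 0, 0, 0, 0, 0, 0, 0, 0, 0, 0, 0])

```text
t: 46.4
position: [0.5284, 0.2292, 0.1077]
orientation: [[0.147, -0.989, -0.001], [-0.989, -0.147, -0.0], [0.0, 0.001, -1.0]]
contact_force: [0.5, 0.3, -0.0]
opening: 0.007
```

```bash
python3 -c "
from h import *
print(carton(),sense()['contact_force'])"
```

```text
[-34.    0.2 107.7] [ 0.52509615  0.25420334 -0.001538  ]
```

apply_moves(dp=[[0, 0, 1], [0, 0, 2], [0, 0, 3], [0, 0, 3]], spin=[0, 0, 0, 0])

```text
t: 46.8
position: [0.5284, 0.2293, 0.1073]
orientation: [[0.147, -0.989, -0.0], [-0.989, -0.147, 0.0], [-0.0, 0.0, -1.0]]
contact_force: [-3.6, -1.4, 11.2]
opening: 0.008
```

```bash
python3 -c "
from h import *
print(carton(),sense()['contact_force'])"
```

```text
[-33.9   0.3 107.3] [-3.60037169 -1.36326894 11.24882642]
```

Near flap is flat (11 N at z 107 mm). The far flap is next.

apply_moves(dp=[[0, 0, -20], [0, 0, -60], [0, 0, -110], [0, -30, -146], [0, -70, -150], [0, -110, -150], [0, -150, -150], [0, -179, -150], [0, -179, -150], [0, -179, -110], [0, -179, -65], [0, -179, -43]], spin=[0, 0, 0, 0, 0, 0, 0, 0, 0, 0, 0, 0])

```text
t: 48.0
position: [0.7027, 0.2549, 0.1452]
orientation: [[0.148, -0.989, -0.005], [-0.989, -0.148, -0.002], [0.001, 0.005, -1.0]]
contact_force: [-1.0, 0.3, -0.2]
opening: 0.003
```

```bash
python3 -c "
from h import *
print(carton(),sense()['contact_force'])"
```

```text
[ 1.422e+02 -1.000e-01  1.452e+02] [-1.04702908  0.30844257 -0.22901927]
```

apply_moves(dp=[[0, 20, 0], [0, 40, 0], [0, 56, -2], [0, 68, -5], [0, 79, -5], [0, 88, 0], [0, 95, 5], [0, 101, 13], [0, 106, 22], [0, 110, 33], [0, 111, 41], [0, 111, 43]], spin=[0, 0, 0, 0, 0, 0, 0, 0, 0, 0, 0, 0])

```text
t: 49.2
position: [0.5955, 0.2392, 0.1069]
orientation: [[0.147, -0.989, -0.001], [-0.989, -0.147, -0.001], [0.0, 0.001, -1.0]]
contact_force: [-12.2, -3.9, 30.7]
opening: 0.004
```

```bash
python3 -c "
from h import *
print(carton(),sense()['contact_force'])"
```

```text
[3.390e+01 1.000e-01 1.069e+02] [-12.23896493  -3.90725989  30.69771741]
```

Far flap is pressed flat. I lift straight away and check.

apply_moves(dp=[[0, 0, -10], [0, 0, -40], [0, 0, -80], [0, 40, -130], [0, 80, -180], [0, 130, -230], [0, 180, -250], [0, 220, -250], [0, 220, -250], [0, 220, -250]], spin=[0, 0, 0, 0, 0, 0, 0, 0, 0, 0])

```text
t: 50.2
position: [0.3759, 0.2065, 0.3576]
orientation: [[0.148, -0.989, 0.002], [-0.989, -0.148, 0.001], [-0.001, -0.002, -1.0]]
contact_force: [0.3, 0.2, -0.4]
opening: 0.007
```

```bash
python3 -c "
from h import *
b=read_camera('scene');c=read_camera('side');print(carton(),sense()['contact_force'])
cv2.imwrite('pics/s15.png',np.hstack([cv2.resize(b[100:350,190:510],None,fx=1.5,fy=1.5),cv2.resize(c[140:307,190:350],None,fx=2,fy=375/167)]))"
```

```text
[-185.4    0.5  356.2] [-0.43779819  0.63127392  0.39277519]
```

View pics/s15.png

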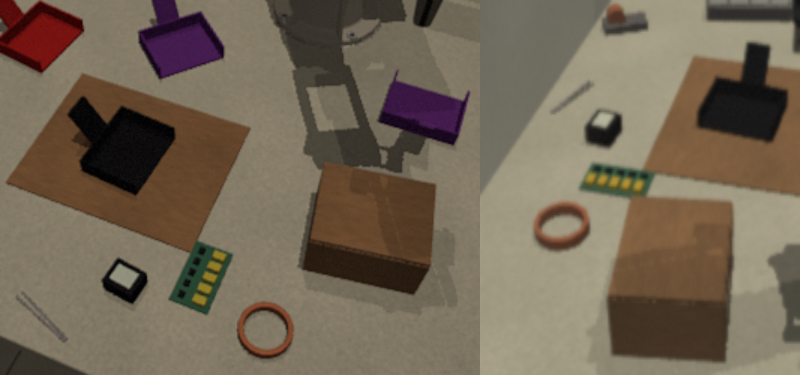

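Both views show the carton closed flat and the empty tray on the sheet. The board, tape roll and transformer are where they were.

```bash
python3 -c "
from plant import job_done
print(job_done())"
```

```text
the job is handed in; nothing more can be done
None
```

The job is done and handed in at about 50 s of robot time. I put the four loose heat sinks in the black tray, carried the level tray over the carton and eased the grip so its front swung down and emptied. The tray went back on the sheet, and I folded the two short flaps down, then the two long ones over them.

- **Last checks:** the final pictures show the carton shut flat, the tray standing empty on the sheet, and the board, tape roll and transformer unmoved. Each flap was felt to stop at its shut height (104 mm for the short flaps, 107 mm for the long ones). The heaviest reading at the end of a press was about 33 N, on the last flap.
- **Count of sinks:** after tipping, the wrist force fell from about 5.5 N to 2.4 N, which fits six 50 g sinks leaving the tray. I saw sinks lying low in the carton but did not count six one by one before closing it.
- **What went wrong on the way:** the first sink grasp missed because the fingers close slowly, so I redid it with a longer wait. The tray also slipped out of my light grip as I laid it down, a short drop; it landed flat and on the sheet.

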